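Take down the hanging parts bin and pack the tape roll in it

ROBOT

A 6-joint arm with a two-finger parallel gripper is mounted at the origin on the work surface. World frame = base frame: x ahead of the robot, y to its left, z up, the work surface at z = 0. Lengths are in mm, angles in degrees, forces in N, time in s.
With the tool pointing down it reaches from about 350 to 850 mm from the base axis. Payload 8.1 kg.
Tool frame: the origin (TCP) lies midway between the tips of the shut fingers; the grasp point (between the pads) lies 19 mm behind it; z points along the fingers, y is the line along which they close (so a half turn about z gives the same grasp; the last joint's range is limited). The gripper opens to 85 mm and grips with 20 to 120 N. Pads are 22 mm wide; open, the fingers measure 114 mm over their backs; the gripper's body (76 mm by 85 mm) begins 54 mm behind the grasp point. The pads swing forward as they close: fully open they stand 13 mm farther back than shut.
Start: joints at [61.742, 7.471, 85.268, -0, 87.261, -4.893], TCP at [237.934, 550.811, 231.292] pointing down, gripper open.
Joint ranges: [-169.43, 169.43], [-51.17, 129.36], [1.28, 143.12], [-76.62, 256.62], [0, 156.53], [-152.29, 152.29]. Speed limits (degrees/s): [136.94, 136.94, 159.86, 180, 180, 180].

INTERFACE

Orientations are given as [roll, pitch, yaw] about the fixed x, y, z axes, in that order (R = Rz(yaw) Ry(pitch) Rx(roll)).
In Python, from bench import r gives the robot as it stands.
- The arm moves only by the tool step_arm, never from a script. Its arguments are lists of equal length, an entry for each row: "delta_pos": the shift along the world's x, y, z in units of 200 mm (1.0 is 200 mm), a list of three; "spin": the turn about the world's z in units of 180 degrees (1.0 is 180 degrees). In form: {"delta_pos": [[dx, dy, dz], ...], "spin": [spin, ...]}. A call has 1 to 8 rows; each row shifts and turns the commanded pose from where the row before left it; what a row does not reach is not made up. A row lasts 1/8 s, in which the tool goes at most 62.5 mm and 10.7 degrees, less where a joint would pass 70% of its speed; a pose out of reach is approached as far as the arm can. A call with a number of a shift or a turn outside -1 to 1 is refused whole. A call with a gripper value outside its range is refused whole. "gripper" is the opening, from -1 (shut) to 1 (fully open), set as the call begins (left out, the last holds). The fingers move at their own pace and stop on an object; "squeeze" is the grip in N (left out, the last holds). Time passes only in rows, so rows that do not move let the fingers close. It gives the time, the measured TCP pose, the force, the opening and the grip force at its end, in the units of the state.
- r.sense(): the state, without advancing time (a new reading comes with each control period).
- r.snapshot(name): name is "scene" or "top" or "wrist"; returns a dict with "pixels" (480x640x3 uint8, blue, green, red), "fx", "fy", "cx", "cy" (pixels), "camera_from_world" (4x4, takes a point from world to camera coordinates). Camera axes: x right, y up, looking along -z (the intrinsics and any distortion apply to the point x, -y, -z); pixel columns grow to the right and rows downward; lengths in mm; the calibration is good to about 2 mm. A picture is of the moment at which its call begins. There is no depth.
- r.hand_in(): hands the job in; it is judged then, once.
The state is a dict: "time": time; "joint_pos": joint angles; "qd": joint speeds; "joint_efforts": joint torques, N m; "tool_pos": TCP position; "tcp_rot": TCP orientation; "ft_force": force on the tool from outside, world axes, zero at the start; "wrist_torque": the same for the moment, N m; "finger_gap": finger opening in mm; "grip_force": force on a finger pad.
Only numpy, scipy, OpenCV 4.12 (cv2) and the standard library are available. Lean on these libraries where they do the work, as an engineer would, in place of code of your own. Each camera call takes 0.05 s, during which the arm holds its last target. There are 200 camera calls.

TASK

First take the grey parts bin off its little rail stand: tip its lower end out from under the catch bar, then lift its lip off the ledge, and set the bin down flat on the blue mat, all of its base on the mat. Then slide the tape roll straight up off its spindle and stand it flat in the bin, as it stood on the spindle. Put both down gently rather than dropping them, let go, and leave the other things on the bench where they are.

Things in the scene. Friction and masses are not known exactly. Their poses are not given: they have to be found in the camera images.
- bin: Open grey plastic bin, 0.22 kg, hung by its back at the start. Origin: centre of the base underside; x runs front to back (front -x, to the robot's side), z up; sizes below in mm in this frame. Base x -75 to 75, width 130 (y), floor 4 thick. Side walls 4 thick, tops at z 64. Back wall 4 thick, outer face x 75, top z 92.
- bin_rim (a point): Middle of the rim of the bin's front wall, bin frame x -88, y 0, z 66 mm. The front wall, 8 mm thick and 130 wide, leans outward 15 degrees from upright; its mid-line runs from x -71, z 2 at the foot up to this rim. It can be pinched here from above along the slope, one finger inside and one outside.
- bin_lip (a point): Point under the bin's lip, bin frame x 85.5, y 0, z 86 mm; rests on the ledge top while hung. The lip (x 75 to 94, z 86 to 92) ends in a nib hanging 16 mm below it (x 89 to 94), leaving a slot 14 mm wide over the ledge. Tipped, the bin must rise about 25 mm to clear the ledge; tipped beyond about 35 degrees the slot jams.
- bin_lug (a point): Tail lug low on the bin's back (bin frame x 74 to 87, z 0 to 8, 60 mm wide in y); this point: its tip, x 87, z 4. It sits under the stand's catch bar, so the level bin lifts only 6 mm. Turning the bin about its lip, front going up (positive about its y), frees the lug after about 9 degrees; 15 to 25 gives room.
- rail: Fixed low aluminium stand on a dark steel foot (100 x 210 x 8 mm). Origin: on the bench under the ledge's middle; the -x side faces the robot's side and carries the bin, y runs along the ledge. Posts 14 x 12 mm at y -94 and 94 carry the ledge (upright strip, x -2.5 to 2.5, z 145 to 175 mm) and the catch bar (x -11 to 4, z 103 to 118).
- rail_ledge (a point): Middle of the top edge of the ledge, 175 mm above the bench.
- mat: Blue flat mat fixed to the bench, 250 mm (its x) by 220 mm (its y), 3 mm thick. Origin: centre of its underside, on the bench.
- stand: Fixed tape stand: round steel foot, diameter 110, 14 mm thick, with an upright spindle, diameter 20 mm, whose tip is 85 mm above the bench. Origin: on the bench on the spindle's axis, z up.
- roll: Cream roll of tape on a cardboard core, outer diameter 64, height 56, bore 26 mm, about 0.18 kg; at the start round the spindle, resting on the stand's foot. Origin: centre of its underside, z along its axis. It must rise 71 mm to clear the spindle.
- bottle: Bystander: upright orange bottle, diameter 48, 125 mm tall; origin at the centre of its base.
- suction_cup: Bystander: orange suction puller, diameter 64, 48 mm tall; origin at the centre of its base.
- phone: Bystander: black phone with a pale glass screen, lying flat, 145 x 72 x 8 mm; origin at the centre of its underside.
- screwdriver: Bystander: screwdriver lying on the bench along its x axis; origin below its middle.

How it is judged:
By the outcome, as a careful person would: the job done as asked, in the order asked, and still so for the second after the job is handed in, with the robot touching nothing.
It also fails if it takes over 64 s, if anything falls off the work surface, if the arm or the gripper's body presses on something with over 40 N, if the wrist force passes 120 N, or if a joint passes its speed limit or range.

## Working session

There is one attempt and no reset: what is moved stays moved. The work goes in short steps, Python scripts to look and compute and a tool call to move; the robot and the scene stay as the last step left them, time stands still between calls to the robot, and variables do not carry over. Pictures are saved under pics/ and viewed, at most 10 in all, crops included, and the job is handed in when it is done.

Besides the shell and the picture viewer there is one more tool, called after "Call:" as name(argument=value, ...), one argument or row to a line, values as JSON. step_arm: Moves the arm, as the interface text tells. Shifts and turns lie within -1 to 1; 1 stands for 200 mm of shift or 180 degrees of turn. Its arguments: {"type":"object","properties":{"delta_pos":{"type":"array","items":{"type":"array","items":{"type":"number","minimum":-1,"maximum":1}}},"spin":{"type":"array","items":{"type":"number","minimum":-1,"maximum":1}},"gripper":{"type":"number"},"squeeze":{"type":"number"}},"required":["delta_pos","spin"]}

```bash
mkdir -p pics; ls; cat > h.py <<'E'
import numpy as np, cv2, json
from bench import r
def snap(n,f):
    s=r.snapshot(n); im=np.array(s["pixels"]); cv2.imwrite("pics/"+f+".png",im)
    json.dump({k:(np.array(v).tolist()) for k,v in s.items() if k!="pixels"},open("pics/"+f+".json","w")); return s
def cam(f): return json.load(open("pics/"+f+".json"))
def ray(f,u,v):
    c=cam(f); M=np.array(c["camera_from_world"]); R=M[:3,:3]; o=-R.T@M[:3,3]
    d=np.array([(u-c["cx"])/c["fx"],-(v-c["cy"])/c["fy"],-1]); return o,R.T@d
def atz(f,u,v,z):
    o,d=ray(f,u,v); return o+d*(z-o[2])/d[2]
def tri(*obs):
    A=np.zeros((3,3));b=np.zeros(3)
    for f,u,v in obs:
        o,d=ray(f,u,v); d=d/np.linalg.norm(d);P=np.eye(3)-np.outer(d,d);A+=P;b+=P@o
    p=np.linalg.solve(A,b); res=[]
    for f,u,v in obs:
        o,d=ray(f,u,v);d=d/np.linalg.norm(d);res.append(round(float(np.linalg.norm((np.eye(3)-np.outer(d,d))@(p-o))),1))
    return p.round(1),res
def proj(f,p):
    c=cam(f); M=np.array(c["camera_from_world"]); q=M[:3,:3]@np.array(p)+M[:3,3]
    return (c["cx"]+c["fx"]*q[0]/-q[2], c["cy"]-c["fy"]*q[1]/-q[2])
E
python3 - <<'E'
from h import *
for n in ("scene","top","wrist"):
    s=snap(n,n); print(n,s["fx"],s["cx"],s["cy"],np.array(s["camera_from_world"]).round(2).tolist(),[k for k in s])
print(r.sense())
E
```

```text
pics
scene 496.3664763771192 321.59974686179555 241.13700455131047 [[0.42, 0.91, 0.01, -232.96], [-0.67, 0.3, 0.68, 210.18], [0.62, -0.29, 0.73, -1720.59], [0.0, 0.0, 0.0, 1.0]] ['pixels', 'fx', 'fy', 'cx', 'cy', 'camera_from_world']
top 476.35928847662296 318.4867955555517 236.8426206045216 [[-0.01, -1.0, 0.02, 21.42], [1.0, -0.01, 0.08, -496.06], [-0.08, 0.02, 1.0, -1356.44], [0.0, 0.0, 0.0, 1.0]] ['pixels', 'fx', 'fy', 'cx', 'cy', 'camera_from_world']
wrist 403.7009192950092 318.67919582325106 238.28447766366727 [[0.4, 0.92, -0.0, -597.81], [-0.87, 0.37, -0.33, 42.21], [-0.3, 0.13, 0.94, -380.93], [0.0, 0.0, 0.0, 1.0]] ['pixels', 'fx', 'fy', 'cx', 'cy', 'camera_from_world']
{'time': 0.15, 'joint_pos': array([ 6.17435691e+01,  7.50429920e+00,  8.53154983e+01,  5.22751626e-04,
        8.72607572e+01, -4.89511289e+00]), 'qd': array([-0.0566208 , -0.11655283, -0.15295958, -0.02683443,  0.01272295,
        0.02037876]), 'joint_efforts': array([ 5.28836208e-04, -5.70058537e+01, -5.01162171e+01, -2.05325537e-04,
        9.49604233e-03, -7.90112040e-05]), 'tool_pos': array([237.71431275, 550.44534766, 230.48917795]), 'tcp_rot': array([-1.79919784e+02, -7.39410452e-03,  1.56638651e+02]), 'ft_force': array([-0.14835049, -0.28289739, -0.55068207]), 'wrist_torque': array([0.00132813, 0.02921942, 0.0289245 ]), 'grip_force': 0.0, 'finger_gap': 85.56428158643183}
```

View pics/scene.png

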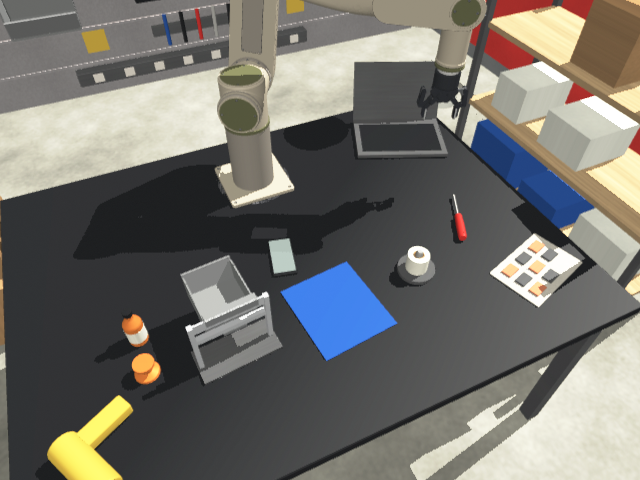

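View pics/top.png

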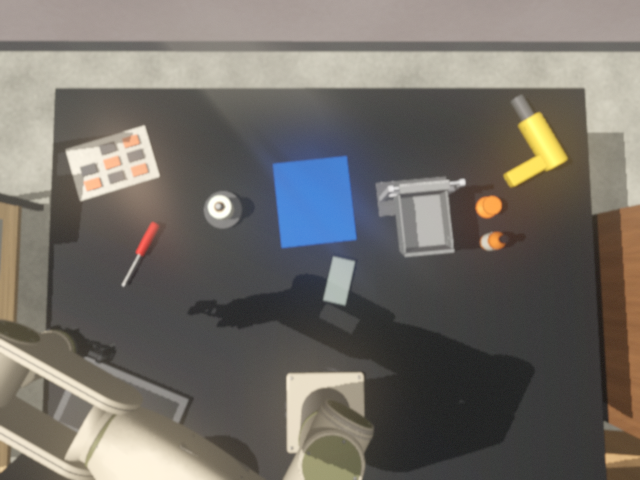

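The scene and top views show the hung bin at scene (220,290) / top (428,215), with the rim mid at top (428,253). The mat is at scene (338,310) / top (314,201), the roll at scene (418,260) / top (219,207), and the bystanders are clear of the route.

```bash
python3 - <<'E'
from h import *
print("rim",tri(("top",428,253),("scene",196,283)))  # rough
print("rim corners", atz("top",403,254,155), atz("top",454,251,155))
print("ledge ends",tri(("top",390,190),("scene",193,333)),tri(("top",462,182),("scene",267,296)))
print("mat",[atz("top",u,v,3).round(0)[:2].tolist() for u,v in((273,163),(347,156),(356,240),(281,247))])
print("mat",[atz("scene",u,v,3).round(0)[:2].tolist() for u,v in((281,293),(347,263),(396,322),(331,356))])
print("roll",tri(("top",219,206),("scene",419,251)))
# wrist camera offset in tool frame
s=r.sense();from scipy.spatial.transform import Rotation as Ro
o,d=ray("wrist",320,240);T=Ro.from_euler('xyz',s['tcp_rot'],degrees=True)
print(o, T.inv().apply(o-s['tool_pos']),T.inv().apply(d))
E
```

```text
rim (array([ 439.9, -293.9,   92.2]), [13.2, 13.2])
rim corners [ 438.63376768 -199.87468584  155.        ] [ 445.51686192 -333.73483196  155.        ]
ledge ends (array([ 604.7, -267.2,   93.4]), [87.7, 87.7]) (array([ 637.7, -250.8,  277.2]), [76.6, 76.6])
mat [[718.0, 150.0], [738.0, -69.0], [488.0, -92.0], [469.0, 127.0]]
mat [[492.0, -96.0], [470.0, 122.0], [709.0, 148.0], [729.0, -54.0]]
roll (array([577. , 291. ,  86.5]), [1.7, 1.7])
[159.58996997 582.9855573  372.72296233] [  84.64137265   -1.30502057 -142.22117477] [-0.33174712  0.0028599   0.94337926]
```

Call:
step_arm(
  delta_pos=[
    [0.145,-0.25,0.04],
    [0.145,-0.25,0.04],
    [0.145,-0.25,0.04],
    [0.145,-0.25,0.04],
    [0.145,-0.25,0.04],
    [0.145,-0.25,0.04],
    [0.145,-0.25,0.04],
    [0.145,-0.25,0.04],
  ],
  spin=[-0.022,-0.022,-0.022,-0.022,-0.022,-0.022,-0.022,-0.022],
  gripper=0.2,
)

```text
time: 1.15
tool_pos: [470.4, 149.1, 295.4]
tcp_rot: [180.0, -0.0, 124.8]
ft_force: [0.6, 0.6, 0.5]
finger_gap: 51.5
grip_force: 0.0
```

Call:
step_arm(
  delta_pos=[
    [0,-0.25,0],
    [0,-0.25,0],
    [0,-0.25,0],
    [0,-0.25,0],
    [0,-0.25,0],
    [0,-0.2,0],
    [0,-0.1,0],
    [0,0,0],
  ],
  spin=[-0.022,-0.022,-0.022,-0.022,-0.022,-0.022,-0.022,-0.022],
)

```text
time: 2.15
tool_pos: [469.7, -160.2, 294.9]
tcp_rot: [-180.0, -0.0, 93.0]
ft_force: [0.7, 0.8, -0.2]
finger_gap: 51.4
grip_force: 0.0
```

```bash
python3 - <<'E'
from h import *
snap("wrist","w1"); s=r.sense(); print(s['time'],s['tool_pos'],s['tcp_rot'],s['finger_gap'])
E
```

```text
2.2 [ 469.80118904 -159.45695085  294.93995341] [-1.79965921e+02 -3.93419447e-02  9.28374357e+01] 51.45246114710141
```

Call:
step_arm(
  delta_pos=[
    [-0.05,-0.2,0],
    [-0.05,-0.15,0],
    [0,0,0],
  ],
  spin=[0,0,0],
)

```text
time: 2.58
tool_pos: [449.5, -230.0, 295.1]
tcp_rot: [-180.0, -0.0, 93.2]
ft_force: [0.7, 1.4, 0.3]
finger_gap: 51.1
grip_force: 0.0
```

```bash
python3 - <<'E'
from h import *
snap("wrist","w2"); s=r.sense(); print(s['time'],s['tool_pos'],s['tcp_rot'],s['finger_gap'])
E
```

```text
2.625 [ 449.86638921 -229.05515375  295.09531966] [-1.79990365e+02 -3.71929173e-02  9.32368765e+01] 50.98284621098302
```

View pics/w1.png

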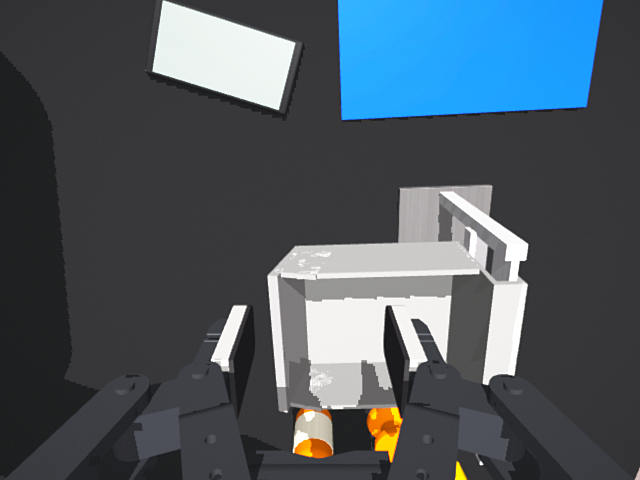

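View pics/w2.png

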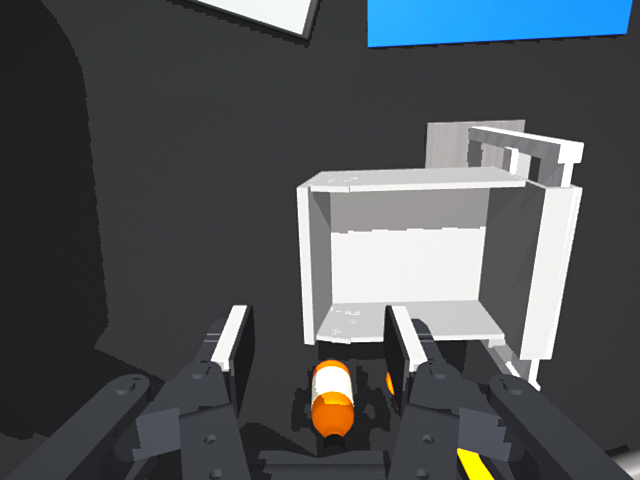

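w1 shows the bin rim from (270,275) to (280,411). w2 shows the rim from (298,187) to (304,344), with the lip's outer edge from (580,188) to (550,358). The finger pads are at about (235,335) and (400,335).

```bash
python3 - <<'E'
from h import *
print(tri(("w1",269,276),("w2",298,187)),tri(("w1",279,276),("w2",308,187)))
print(tri(("w1",278,411),("w2",304,344)),tri(("w1",287,412),("w2",314,345)))
print("lip",tri(("w1",526,283),("w2",580,187)))
for z in(150,155,160):print(z,[atz("w2",u,v,z).round(1)[:2].tolist() for u,v in((298,187),(308,187),(304,344),(314,345))],[atz("w2",u,v,z+26).round(1)[:2].tolist() for u,v in((580,187),(550,358))])
E
```

```text
(array([ 433.1, -206.9,  155.2]), [0.3, 0.3]) (array([ 440.4, -206.7,  154.5]), [0.5, 0.5])
(array([ 442.5, -338.6,  151.2]), [0.2, 0.2]) (array([ 450.6, -338.2,  152.5]), [0.3, 0.3])
lip (array([ 615.9, -191.5,  180.1]), [0.2, 0.2])
150 [[432.6, -207.9], [439.8, -207.5], [442.7, -339.5], [451.0, -340.0]] [[618.5, -192.1], [631.0, -324.0]]
155 [[432.8, -206.9], [439.9, -206.5], [442.7, -336.1], [450.9, -336.6]] [[615.1, -191.2], [627.4, -320.6]]
160 [[433.0, -205.8], [440.0, -205.4], [442.7, -332.8], [450.8, -333.3]] [[611.8, -190.4], [623.8, -317.2]]
```

Call:
step_arm(
  delta_pos=[
    [-0.025,-0.21,0],
    [0,0,-0.2],
    [0,0,-0.2],
    [0,0,-0.2],
    [0,0,-0.2],
    [0,0,-0.06],
    [0,0,0],
    [0,0,0],
  ],
  spin=[0.008,0,0,0,0,0,0,0],
)

```text
time: 3.62
tool_pos: [446.3, -271.7, 125.5]
tcp_rot: [179.9, 0.1, 94.7]
ft_force: [0.2, -0.8, 0.1]
finger_gap: 51.4
grip_force: 0.0
```

```bash
python3 - <<'E'
from h import *
snap("wrist","w3"); s=r.sense(); print(s['time'],s['tool_pos'],s['tcp_rot'],s['finger_gap'],s['ft_force'])
E
```

```text
3.675 [ 446.24750338 -271.86587025  125.5408568 ] [1.79851136e+02 1.27718117e-01 9.47295953e+01] 51.2534408988302 [ 0.40800862 -1.36549707 -0.08740689]
```

View pics/w3.png

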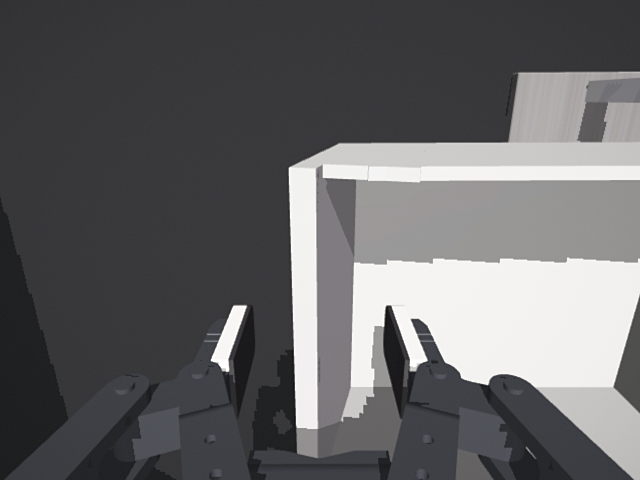

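w3 shows the rim (290-318,170 to 430) standing between the open pads at (235,335) and (400,335), so I'll close.

Call:
step_arm(
  delta_pos=[
    [0,0,0],
    [0,0,0],
    [0,0,0],
    [0,0,0],
    [0,0,0],
    [0,0,0],
  ],
  spin=[0,0,0,0,0,0],
  gripper=-1,
  squeeze=30,
)

```text
time: 4.42
tool_pos: [445.7, -271.6, 124.2]
tcp_rot: [179.9, 0.1, 94.7]
ft_force: [0.6, 0.7, 6.6]
finger_gap: 14.2
grip_force: 29.6
```

Call:
step_arm(
  delta_pos=[
    [0,0,0.03],
    [0,0,0.03],
    [0,0,0.04],
    [0,0,0.04],
    [0,0,0.04],
    [0,0,0.04],
    [0,0,0],
  ],
  spin=[0,0,0,0,0,0,0],
)

```text
time: 5.3
tool_pos: [445.8, -271.3, 168.3]
tcp_rot: [179.9, 0.1, 94.7]
ft_force: [2.8, -1.0, 1.5]
finger_gap: 7.6
grip_force: 31.5
```

Call:
step_arm(
  delta_pos=[
    [0,0,0],
    [0,0,0],
    [0,0,0.02],
    [0,0,0.04],
    [0,0,0.04],
    [0,0,0.04],
    [0,0,0],
  ],
  spin=[0,0,0,0,0,0,0],
  squeeze=70,
)

```text
time: 6.18
tool_pos: [448.4, -270.3, 193.4]
tcp_rot: [179.6, -0.0, 94.8]
ft_force: [37.2, -4.2, -22.7]
finger_gap: 6.5
grip_force: 99.2
```

```bash
python3 - <<'E'
from h import *
a=snap("scene","s2")["pixels"]; b=snap("wrist","w4")["pixels"]
c=cv2.resize(np.array(a)[220:400,160:320],(400,450)); d=cv2.resize(np.array(b),(400,300))
o=np.zeros((450,800,3),np.uint8);o[:,:400]=c;o[:300,400:]=d;cv2.imwrite("pics/c1.png",o);print(r.sense()['ft_force'])
E
```

```text
[ 37.23240367  -3.74547377 -21.94872864]
```

View pics/c1.png

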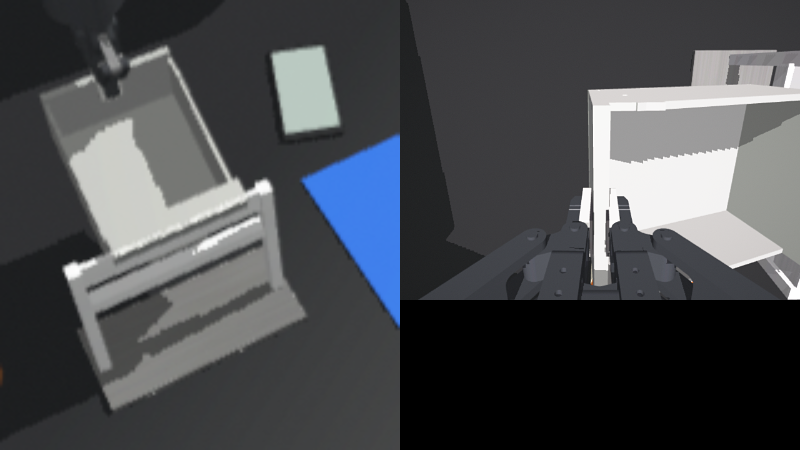

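Tilted 15° (scene crop: the bin is tipped, its lip still on the ledge near (180,225)). The +x force shows the nib dragging on the ledge's back, so I'll shift a little in +x.

Call:
step_arm(
  delta_pos=[
    [0.01,0,0],
    [0.01,0,0],
    [0.01,0,0],
    [0,0,0],
  ],
  spin=[0,0,0,0],
)

```text
time: 6.78
tool_pos: [450.7, -271.2, 195.1]
tcp_rot: [-180.0, -0.0, 94.7]
ft_force: [0.6, 0.0, -2.1]
finger_gap: 6.9
grip_force: 72.7
```

Call:
step_arm(
  delta_pos=[
    [0,0,0.03],
    [0,0,0.03],
    [0,0,0.03],
    [0,0,0],
  ],
  spin=[0,0,0,0],
)

```text
time: 7.28
tool_pos: [451.4, -271.5, 214.4]
tcp_rot: [179.9, 0.1, 94.7]
ft_force: [-0.2, -0.1, -3.0]
finger_gap: 7.0
grip_force: 72.8
```

Call:
step_arm(
  delta_pos=[
    [0,0,0.06],
    [0,0,0.08],
    [0,0,0.1],
    [0,0,0.1],
    [0,0,0.06],
    [0,0,0],
  ],
  spin=[0,0,0,0,0,0],
)

```text
time: 8.02
tool_pos: [451.5, -271.6, 294.9]
tcp_rot: [179.9, 0.1, 94.7]
ft_force: [0.5, -0.1, -2.7]
finger_gap: 7.2
grip_force: 72.6
```

```bash
python3 - <<'E'
from h import *
a=snap("scene","s3")["pixels"]; b=snap("wrist","w5")["pixels"]
c=cv2.resize(np.array(a)[200:400,140:320],(400,444)); d=cv2.resize(np.array(b),(400,300))
o=np.zeros((450,800,3),np.uint8);o[:444,:400]=c;o[:300,400:]=d;cv2.imwrite("pics/c2.png",o);s=r.sense();print(s['ft_force'],s['tool_pos'],s['wrist_torque'])
E
```

```text
[ 0.36384044  0.0322831  -3.20835124] [ 450.78446814 -271.08776093  292.77994661] [-0.01751308  0.22797433 -0.00410233]
```

View pics/c2.png

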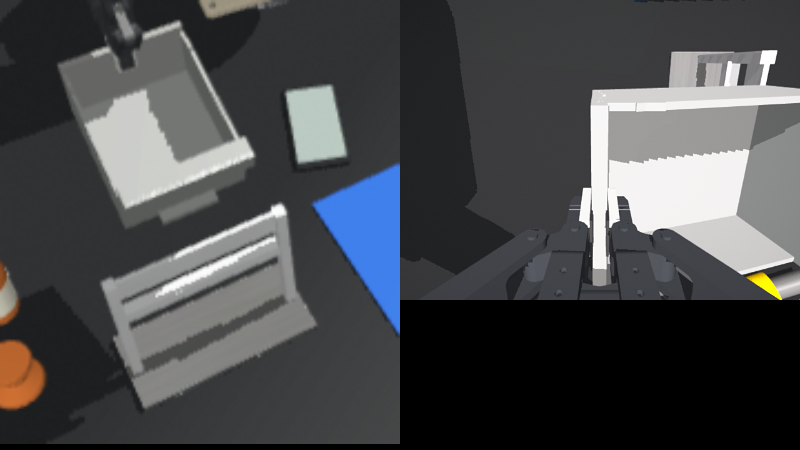

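c2 shows the bin clear above the rail (bin lip at (190,175), ledge at (200,250)), still tipped about 15° in the pads. I'll carry it to the mat.

Call:
step_arm(
  delta_pos=[
    [0.03,0.1,0],
    [0.06,0.2,0],
    [0.07,0.22,0],
    [0.07,0.25,0],
    [0.07,0.25,0],
    [0.06,0.22,0],
    [0.05,0.16,0],
    [0.02,0.075,0],
  ],
  spin=[0,0,0,0,0,0,0,0],
)

```text
time: 9.12
tool_pos: [536.6, 25.6, 291.9]
tcp_rot: [-179.9, -0.0, 94.8]
ft_force: [0.1, -0.6, -2.2]
finger_gap: 7.0
grip_force: 72.7
```

Call:
step_arm(
  delta_pos=[
    [0,0,-0.1],
    [0,0,-0.2],
    [0,0,-0.2],
    [0,0,-0.2],
    [0,0,-0.15],
    [0,0,-0.08],
    [0,0,0],
    [0,0,0],
  ],
  spin=[0,0,0,0,0,0,0,0],
)

```text
time: 10.12
tool_pos: [537.8, 23.4, 108.6]
tcp_rot: [179.9, 0.0, 94.7]
ft_force: [0.6, -0.1, -1.9]
finger_gap: 6.8
grip_force: 72.7
```

```bash
python3 - <<'E'
from h import *
a=snap("scene","s4")["pixels"]; b=snap("wrist","w6")["pixels"];t=snap("top","t4")["pixels"]
c=cv2.resize(np.array(a)[220:370,240:420],(400,333)); d=cv2.resize(np.array(b),(400,300));e=cv2.resize(np.array(t)[140:290,240:420],(400,333))
o=np.zeros((600,800,3),np.uint8);o[:333,:400]=c;o[:333,400:]=e;o[333:,:356]=cv2.resize(d,(356,267));cv2.imwrite("pics/c3.png",o);s=r.sense();print(s['ft_force'],s['tool_pos'],s['wrist_torque'])
E
```

```text
[-0.44716108  0.19552981 -2.58015629] [538.05763039  23.70206386 108.87351532] [0.01626914 0.19366121 0.0369909 ]
```

View pics/c3.png

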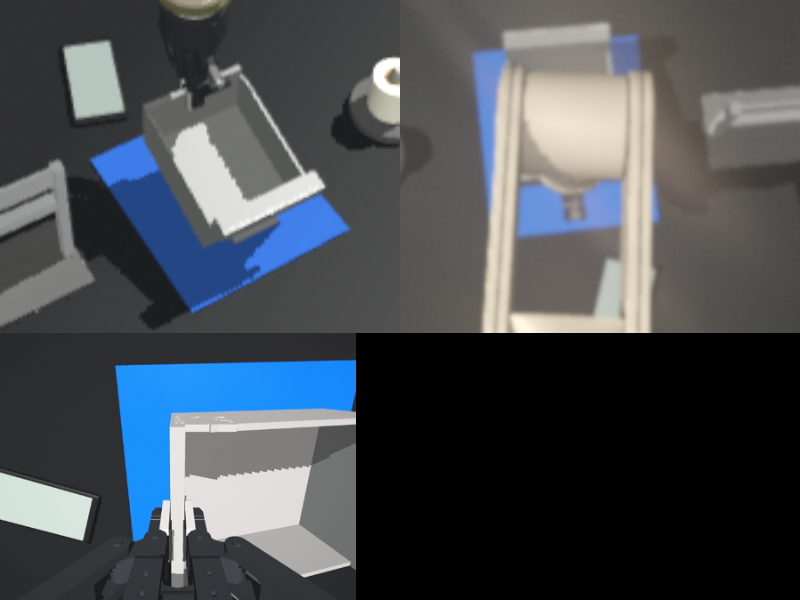

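c3 shows the bin over the mat, tipped, its lug about 25 mm up and its sides parallel to the mat edges. Next I'll lower to contact.

Call:
step_arm(
  delta_pos=[
    [0,0,-0.04],
    [0,0,-0.04],
    [0,0,-0.03],
    [0,0,-0.02],
    [0,0,0],
  ],
  spin=[0,0,0,0,0],
  squeeze=40,
)

```text
time: 10.9
tool_pos: [537.3, 23.8, 82.2]
tcp_rot: [180.0, 0.0, 94.7]
ft_force: [-6.8, -0.8, 10.0]
finger_gap: 6.8
grip_force: 74.4
```

Call:
step_arm(
  delta_pos=[
    [0,0,0],
    [-0.008,0,-0.015],
    [-0.012,-0.001,-0.025],
    [-0.012,-0.001,-0.025],
    [-0.01,-0.001,-0.025],
    [0,0,0],
  ],
  spin=[0,0,0,0,0,0],
  squeeze=20,
)

```text
time: 11.65
tool_pos: [529.5, 23.0, 66.6]
tcp_rot: [179.9, 0.0, 94.7]
ft_force: [-23.8, -1.0, 32.6]
finger_gap: 6.9
grip_force: 130.8
```

Call:
step_arm(
  delta_pos=[
    [0,0,0],
    [0,0,0],
  ],
  spin=[0,0],
  gripper=-0.8,
)

```text
time: 11.9
tool_pos: [529.6, 23.1, 65.2]
tcp_rot: [179.9, 0.0, 94.7]
ft_force: [-8.7, -1.3, 12.6]
finger_gap: 8.7
grip_force: 59.5
```

Call:
step_arm(
  delta_pos=[
    [0,0,0],
    [0,0,0],
  ],
  spin=[0,0],
  gripper=-0.75,
)

```text
time: 12.15
tool_pos: [528.9, 23.2, 63.5]
tcp_rot: [179.9, 0.0, 94.7]
ft_force: [-0.3, 0.3, 1.8]
finger_gap: 10.9
grip_force: 12.2
```

Call:
step_arm(
  delta_pos=[
    [-0.005,0,-0.015],
    [-0.008,0,-0.02],
    [-0.005,0,-0.02],
    [0,0,0],
  ],
  spin=[0,0,0,0],
  gripper=-0.7,
)

```text
time: 12.65
tool_pos: [524.5, 23.2, 51.8]
tcp_rot: [-179.9, -0.0, 94.7]
ft_force: [-2.3, -0.0, 1.6]
finger_gap: 13.1
grip_force: 9.7
```

Call:
step_arm(
  delta_pos=[
    [-0.005,0,-0.015],
    [-0.005,0,-0.02],
    [-0.003,0,-0.02],
    [0,0,0],
  ],
  spin=[0,0,0,0],
  gripper=-0.66,
)

```text
time: 13.15
tool_pos: [522.3, 23.2, 41.2]
tcp_rot: [-180.0, 0.0, 94.7]
ft_force: [-2.7, 0.1, 1.0]
finger_gap: 14.7
grip_force: 9.6
```

```bash
python3 - <<'E'
from h import *
a=snap("scene","s5")["pixels"]; b=snap("wrist","w7")["pixels"]
c=cv2.resize(np.array(a)[220:370,240:420],(400,333)); d=cv2.resize(np.array(b),(400,300))
o=np.zeros((333,800,3),np.uint8);o[:333,:400]=c;o[:300,400:]=d;cv2.imwrite("pics/c4.png",o);s=r.sense();print(s['ft_force'],s['tool_pos'],s['wrist_torque'])
E
```

```text
[-2.60217976  0.65842692  1.43318496] [522.31624498  23.21306282  41.2383291 ] [-0.08564996  0.13903164  0.04481627]
```

View pics/c4.png

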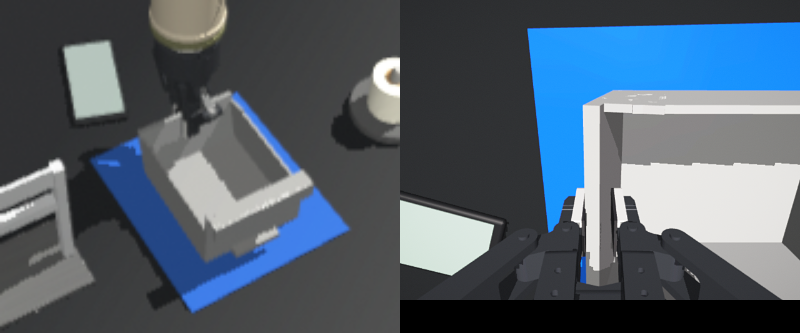

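c4 shows the bin nearly flat on the mat, with mat visible on every side. I'll ease it down the last bit and open slowly.

Call:
step_arm(
  delta_pos=[
    [-0.003,0,-0.015],
    [-0.002,0,-0.015],
    [0,0,0],
    [0,0,0],
  ],
  spin=[0,0,0,0],
  gripper=-0.6,
)

```text
time: 13.75
tool_pos: [522.0, 23.2, 35.7]
tcp_rot: [179.9, 0.0, 94.7]
ft_force: [4.2, 0.0, 2.3]
finger_gap: 16.6
grip_force: 1.9
```

Call:
step_arm(
  delta_pos=[
    [0,0,0],
    [0,0,0],
    [0,0,0],
    [0,0,0],
  ],
  spin=[0,0,0,0],
  gripper=-0.1,
)

```text
time: 14.25
tool_pos: [521.1, 23.2, 35.1]
tcp_rot: [-180.0, -0.0, 94.7]
ft_force: [-0.3, -0.1, -0.3]
finger_gap: 38.4
grip_force: 0.0
```

Call:
step_arm(
  delta_pos=[
    [0,0,0.1],
    [0,0,0.25],
    [0,0,0.3],
    [0,0,0.3],
    [0,0.05,0.2],
    [0,0.15,0],
    [0,0.2,0],
    [0,0,0],
  ],
  spin=[0,0,0,0,0,0,0,0],
)

```text
time: 15.25
tool_pos: [521.0, 105.3, 265.3]
tcp_rot: [-180.0, -0.0, 94.9]
ft_force: [0.1, -0.2, -0.0]
finger_gap: 38.5
grip_force: 0.0
```

```bash
python3 - <<'E'
from h import *
a=snap("scene","s6")["pixels"]; b=snap("wrist","w8")["pixels"]
c=cv2.resize(np.array(a)[220:370,240:480],(480,300),interpolation=2); d=cv2.resize(np.array(b),(480,360))
o=np.zeros((600,800,3),np.uint8);o[:300,:480]=c
d=cv2.resize(np.array(a)[235:295,390:450],(300,300),interpolation=2);o[:300,500:]=d
o[300:,:400]=cv2.resize(np.array(b),(400,300));cv2.imwrite("pics/c5.png",o);s=r.sense();print(s['ft_force'],s['tool_pos'],s['time'])
E
```

```text
[ 0.64585902 -0.15471393 -0.80003594] [521.15127996 103.25447091 265.09472208] 15.35
```

View pics/c5.png

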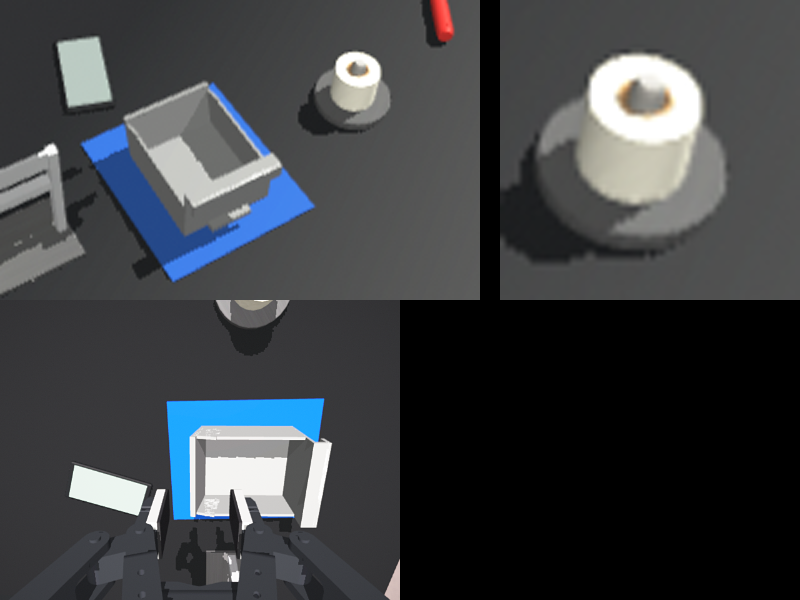

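c5 shows the bin flat on the mat, released, with mat visible in front and on the left. Its rim runs in wrist pixels from (306,218) to (312,347) and its lip from (528,224) to (504,363). The roll's top centre in the scene view is at (418.6,254.4).

```bash
python3 - <<'E'
from h import *
for u,v,z in((306,218,69),(312,347,69),(528,224,95),(504,363,95),(267,163,3),(517,158,3)): print(u,v,z,atz("w8",u,v,z).round(1)[:2])
print("roll scene",atz("scene",418.6,254.4,70).round(1))
im=cv2.imread("pics/top.png")[180:235,190:250].astype(int)
# bright, cream
m=((im.min(2)>150)).astype(np.uint8)
n,l,st,ce=cv2.connectedComponentsWithStats(m)
for i in range(1,n): print(st[i],ce[i]+[190,180], atz("top",*(ce[i]+[190,180]),70).round(1))
E
```

```text
306 218 69 [510.6  87.9]
312 347 69 [526.2 -42.6]
528 224 95 [690.2 105.6]
504 363 95 [702.1 -27.2]
267 163 3 [467.1 122.1]
517 158 3 [714.1 147.9]
roll scene [575.5 291.5  70. ]
[ 17  14  25  26 468] [218.72863248 206.43803419] [579.1 296.5  70. ]
```

```bash
python3 - <<'E'
from h import *
im=cv2.imread("pics/w8.png").astype(int)
for v in (230,245,260,275,290):
    row=im[v,:,2]; cols=np.where(row>90)[0]; cols=cols[(cols>285)&(cols<560)]
    j=np.where(np.abs(np.diff(row))>25)[0]; j=j[(j>285)&(j<560)]
    a,b=cols.min(),cols.max()
    print(v,a,b,j.tolist(),atz("w8",a,v,69).round(1)[:2],atz("w8",b+1,v,95).round(1)[:2])
E
```

```text
230 303 531 [302, 303, 311, 312, 328, 461, 501, 502, 529, 530, 531] [508.8  76.7] [694.8 100.9]
245 303 528 [302, 303, 311, 312, 328, 459, 498, 499, 527, 528] [509.8  62.7] [695.6  87.9]
260 303 525 [302, 303, 311, 312, 328, 457, 458, 496, 497, 524, 525] [510.8  48.3] [696.5  74.6]
275 303 522 [302, 303, 311, 312, 327, 328, 455, 456, 493, 494, 521, 522] [511.9  33.5] [697.5  60.9]
290 304 519 [302, 303, 311, 312, 327, 328, 453, 454, 491, 492, 518, 519, 520] [513.9  18.4] [698.4  46.9]
```

Call:
step_arm(
  delta_pos=[
    [0.06,0.2,0],
    [0.07,0.25,-0.06],
    [0.07,0.25,-0.08],
    [0.06,0.2,-0.04],
    [0.02,0.04,0],
    [0,0,0],
    [0,0,0],
  ],
  spin=[0,0,0,0,0,0,0],
  gripper=1,
)

```text
time: 16.23
tool_pos: [577.7, 289.6, 229.9]
tcp_rot: [180.0, 0.0, 94.6]
ft_force: [0.6, -0.3, 0.6]
finger_gap: 84.9
grip_force: 0.0
```

```bash
cat > roll.py <<'E'
from h import *
import sys
f=sys.argv[1]; snap("wrist",f); s=r.sense(); print(s['tool_pos'],s['tcp_rot'],s['time'],s['finger_gap'])
im=cv2.imread("pics/%s.png"%f); u,v=proj(f,[577,292,70]); print("pred",u,v)
g=cv2.cvtColor(im,cv2.COLOR_BGR2GRAY); m=(g>190).astype(np.uint8)
n,l,st,ce=cv2.connectedComponentsWithStats(m)
for i in range(1,n):
    if st[i][4]>150: print(st[i],ce[i].round(0))
for t in range(int(v)-80,int(v)+81,10): print(t,g[t,int(u)-100:int(u)+101:8].tolist() if 0<=t<480 else '')
E
python3 roll.py w9
```

```text
[577.72117649 289.71971746 230.03571028] [1.79951575e+02 3.72216441e-03 9.46194644e+01] 16.275 85.22333367972296
pred 318.693944003158 209.2376777339754
[  260   130   120   119 10836] [319. 188.]
[ 139  319   55   75 1258] [165. 356.]
[ 444  319   55   75 1265] [473. 356.]
[ 228  369  173   98 6386] [306. 425.]
[ 289  369   85   41 2853] [331. 387.]
[375 369  26  28 376] [390. 381.]
[624 374  16  59 494] [634. 406.]
[ 405  417   29   59 1079] [420. 449.]
129 [81, 80, 81, 82, 81, 81, 82, 83, 81, 84, 82, 76, 114, 129, 83, 80, 81, 83, 81, 81, 81, 81, 82, 81, 80, 81]
139 [80, 82, 80, 80, 81, 80, 80, 81, 81, 247, 231, 229, 231, 227, 227, 228, 228, 79, 84, 81, 81, 81, 80, 82, 81, 82]
149 [81, 81, 82, 82, 82, 81, 81, 88, 231, 230, 229, 231, 226, 228, 228, 228, 229, 230, 235, 80, 82, 82, 80, 82, 81, 81]
159 [84, 81, 81, 82, 82, 80, 74, 228, 227, 227, 229, 227, 255, 255, 251, 228, 225, 230, 228, 233, 82, 81, 82, 81, 82, 81]
169 [82, 81, 82, 81, 81, 81, 229, 230, 228, 224, 255, 255, 255, 255, 255, 255, 236, 227, 228, 226, 76, 82, 81, 80, 80, 81]
179 [83, 83, 82, 81, 81, 81, 228, 228, 229, 255
[... 651 characters left out ...]
 255, 225, 84, 81, 83, 82, 82, 81, 81]
239 [81, 81, 83, 83, 82, 80, 83, 82, 58, 132, 255, 255, 255, 255, 255, 255, 246, 57, 83, 81, 83, 82, 82, 81, 82, 82]
249 [81, 83, 80, 80, 82, 82, 83, 83, 83, 82, 50, 46, 54, 42, 45, 50, 50, 58, 83, 82, 83, 82, 80, 81, 82, 80]
259 [82, 81, 81, 81, 81, 82, 81, 80, 82, 81, 50, 50, 50, 51, 50, 49, 51, 78, 82, 84, 81, 81, 82, 81, 83, 82]
269 [83, 81, 82, 82, 82, 81, 83, 81, 83, 81, 82, 50, 49, 50, 51, 50, 76, 81, 81, 82, 81, 84, 81, 83, 81, 83]
279 [82, 81, 83, 81, 80, 82, 81, 82, 82, 82, 82, 82, 83, 83, 82, 81, 82, 81, 82, 81, 81, 82, 82, 81, 80, 82]
289 [82, 81, 82, 82, 82, 83, 81, 82, 82, 81, 82, 81, 81, 83, 82, 82, 83, 82, 81, 82, 81, 83, 81, 81, 82, 81]
```

```bash
cat > roll2.py <<'E'
from h import *
import sys
f=sys.argv[1]
im=cv2.imread("pics/%s.png"%f); g=im.min(2); g=cv2.cvtColor(im,cv2.COLOR_BGR2GRAY)
u,v=map(int,proj(f,[577,292,70])); m=np.zeros_like(g); m[v-100:v+60,u-90:u+90]=(g>242)[v-100:v+60,u-90:u+90]*255
m=cv2.morphologyEx(m,cv2.MORPH_OPEN,np.ones((5,5)))
c=max(cv2.findContours(m,cv2.RETR_EXTERNAL,cv2.CHAIN_APPROX_NONE)[0],key=cv2.contourArea); h=cv2.convexHull(c)
x,y,w,hh=cv2.boundingRect(h); print("box",x,y,w,hh, proj(f,[577,292,14]))
(cu,cv_),ax,an=cv2.fitEllipse(c); print("ell",cu,cv_,ax,an)
for z in(65,70,75): 
  L=atz(f,x,v,z);R=atz(f,x+w,v,z); B=atz(f,u,y+hh,z);print(z,L[:2].round(1),R[:2].round(1),"bottom edge",B.round(1)[:2])
# circle fit on lower half of contour at z=70
from scipy.optimize import least_squares
P=np.array([atz(f,a,b,70)[:2] for a,b in c[:,0] if b>cv_+8])
s=least_squares(lambda p:np.hypot(*(P-p[:2]).T)-p[2],[577,292,32],loss='soft_l1').x; print("circ z70",s)
E
python3 roll2.py w9
```

```text
box 279 158 83 90 (np.float64(318.6415959259373), np.float64(193.14014386987063))
ell 319.78521728515625 203.5446014404297 (81.30731201171875, 89.7857894897461) 178.78863525390625
65 [546.  288.4] [611.  293.6] bottom edge [579.2 258.2]
70 [546.4 289.7] [610.4 294.9] bottom edge [579.  260.1]
75 [546.8 291.1] [609.7 296.2] bottom edge [578.9 261.9]
circ z70 [577.85955543 292.46842446  31.84465501]
```

Call:
step_arm(
  delta_pos=[
    [0,0.03,-0.2],
    [0,0,-0.15],
    [0,0,0],
    [0,0,0],
  ],
  spin=[0,0,0,0],
)

```text
time: 16.77
tool_pos: [578.2, 296.8, 161.2]
tcp_rot: [179.9, -0.0, 94.7]
ft_force: [-0.7, -0.1, 0.4]
finger_gap: 85.2
grip_force: 0.0
```

```bash
python3 roll.py w10 | head -4; python3 roll2.py w10
```

```text
[578.55970507 297.19054856 161.81517891] [ 1.79817554e+02 -5.57486974e-02  9.46829707e+01] 16.825 85.53589129273233
pred 317.00032304188335 249.41771663288796
[  246   147   145   149 16393] [318. 219.]
[ 139  318   55   76 1284] [165. 356.]
box 267 181 104 115 (np.float64(317.1335543840996), np.float64(223.02556560769983))
ell 318.4111633300781 239.47549438476562 (102.04485321044922, 114.69058990478516) 0.3023536503314972
65 [545.7 287.9] [611.1 293.1] bottom edge [579.8 257.5]
70 [546.2 289.8] [610.3 295. ] bottom edge [579.6 260. ]
75 [546.7 291.7] [609.4 296.8] bottom edge [579.4 262.6]
circ z70 [577.81821182 292.75555607  32.01825509]
```

Call:
step_arm(
  delta_pos=[
    [0,-0.02,-0.1],
    [0,0,-0.2],
    [0,0,-0.2],
    [0,0,-0.12],
    [0,0,-0.05],
    [0,0,0],
    [0,0,0],
  ],
  spin=[0,0,0,0,0,0,0],
)

```text
time: 17.7
tool_pos: [578.5, 293.6, 26.9]
tcp_rot: [179.9, -0.0, 94.7]
ft_force: [-0.0, -0.4, -0.3]
finger_gap: 85.3
grip_force: 0.0
```

Call:
step_arm(
  delta_pos=[
    [0,0,0],
    [0,0,0],
    [0,0,0],
    [0,0,0],
    [0,0,0],
    [0,0,0],
  ],
  spin=[0,0,0,0,0,0],
  gripper=-1,
  squeeze=30,
)

```text
time: 18.45
tool_pos: [578.5, 293.7, 27.1]
tcp_rot: [179.9, -0.0, 94.7]
ft_force: [-1.0, 0.0, 6.9]
finger_gap: 64.2
grip_force: 33.1
```

Call:
step_arm(
  delta_pos=[
    [0,0,0.03],
    [0,0,0.06],
    [0,0,0.08],
    [0,0,0.1],
    [0,0,0.1],
    [0,0,0.1],
    [0,0,0.1],
    [0,0,0.08],
  ],
  spin=[0,0,0,0,0,0,0,0],
  squeeze=40,
)

```text
time: 19.45
tool_pos: [577.6, 293.4, 157.1]
tcp_rot: [179.9, -0.0, 94.7]
ft_force: [1.1, 0.4, -2.0]
finger_gap: 63.8
grip_force: 44.5
```

```bash
python3 - <<'E'
from h import *
s=r.sense();print(s['tool_pos'],s['ft_force'],s['finger_gap'],s['grip_force'],s['joint_pos'].round(0))
E
```

```text
[577.63342357 293.36186533 157.08030278] [ 1.06714818  0.35807361 -1.96708117] 63.839376537782044 44.4884364400059 [22. 17. 82.  0. 81. 18.]
```

Call:
step_arm(
  delta_pos=[
    [0.01,-0.1,0.05],
    [0.02,-0.2,0.02],
    [0.03,-0.22,0],
    [0.03,-0.22,0],
    [0.02,-0.2,0],
    [0.02,-0.2,0],
    [0.01,-0.12,0],
    [0,-0.05,0],
  ],
  spin=[0,0,0,0,0,0,0,0],
)

```text
time: 20.45
tool_pos: [604.9, 28.9, 169.1]
tcp_rot: [-180.0, 0.0, 94.6]
ft_force: [-0.9, 0.6, -2.5]
finger_gap: 64.1
grip_force: 44.5
```

Call:
step_arm(
  delta_pos=[
    [0,0,-0.05],
    [0,0,-0.1],
    [0,0,-0.1],
    [0,0,-0.1],
    [0,0,-0.1],
    [0,0,-0.05],
    [0,0,0],
  ],
  spin=[0,0,0,0,0,0,0],
)

```text
time: 21.32
tool_pos: [604.7, 31.2, 68.1]
tcp_rot: [-179.9, -0.0, 94.7]
ft_force: [0.3, 1.0, -1.8]
finger_gap: 63.7
grip_force: 44.6
```

Call:
step_arm(
  delta_pos=[
    [0,0,-0.05],
    [0,0,-0.06],
    [0,0,-0.05],
    [0,0,-0.03],
    [0,0,-0.02],
    [0,0,0],
  ],
  spin=[0,0,0,0,0,0],
)

```text
time: 22.08
tool_pos: [605.1, 31.2, 27.0]
tcp_rot: [-180.0, -0.0, 94.7]
ft_force: [-0.4, -0.8, -1.7]
finger_gap: 64.0
grip_force: 44.6
```

Call:
step_arm(
  delta_pos=[
    [0,0,-0.01],
    [0,0,-0.01],
    [0,0,0],
  ],
  spin=[0,0,0],
)

```text
time: 22.45
tool_pos: [605.2, 31.2, 23.2]
tcp_rot: [-180.0, -0.0, 94.7]
ft_force: [0.2, -0.1, -2.3]
finger_gap: 64.3
grip_force: 44.6
```

Call:
step_arm(
  delta_pos=[
    [0,0,-0.005],
    [0,0,-0.005],
    [0,0,0],
  ],
  spin=[0,0,0],
)

```text
time: 22.82
tool_pos: [605.2, 31.2, 21.2]
tcp_rot: [-180.0, -0.0, 94.7]
ft_force: [-0.1, 0.1, -1.9]
finger_gap: 64.0
grip_force: 44.6
```

Call:
step_arm(
  delta_pos=[
    [0,0,-0.005],
    [0,0,0],
  ],
  spin=[0,0],
)

```text
time: 23.08
tool_pos: [605.4, 31.2, 20.3]
tcp_rot: [180.0, 0.0, 94.7]
ft_force: [0.3, 0.1, -2.1]
finger_gap: 64.2
grip_force: 44.6
```

Call:
step_arm(
  delta_pos=[
    [0,0,-0.005],
    [0,0,0],
  ],
  spin=[0,0],
)

```text
time: 23.32
tool_pos: [605.4, 31.2, 20.2]
tcp_rot: [-180.0, 0.0, 94.7]
ft_force: [-3.9, 0.6, 6.6]
finger_gap: 64.2
grip_force: 45.2
```

Call:
step_arm(
  delta_pos=[
    [0,0,-0.005],
    [0,0,0],
  ],
  spin=[0,0],
)

```text
time: 23.58
tool_pos: [605.4, 31.2, 20.1]
tcp_rot: [-180.0, 0.0, 94.7]
ft_force: [-9.3, -0.3, 15.6]
finger_gap: 64.3
grip_force: 45.9
```

Call:
step_arm(
  delta_pos=[
    [0,0,0.006],
    [0,0,0],
  ],
  spin=[0,0],
)

```text
time: 23.82
tool_pos: [605.6, 31.2, 20.2]
tcp_rot: [180.0, 0.0, 94.7]
ft_force: [-3.7, -0.1, 6.2]
finger_gap: 64.3
grip_force: 45.2
```

Call:
step_arm(
  delta_pos=[
    [0,0,0],
    [0,0,0],
    [0,0,0],
    [0,0,0],
  ],
  spin=[0,0,0,0],
  gripper=0.8,
)

```text
time: 24.32
tool_pos: [605.3, 31.2, 19.4]
tcp_rot: [-180.0, -0.0, 94.7]
ft_force: [-0.5, -0.3, 0.1]
finger_gap: 76.9
grip_force: 0.0
```

Call:
step_arm(
  delta_pos=[
    [0,0,0.05],
    [0,0,0.1],
    [0,0,0.15],
    [0,0,0.2],
    [0,0,0.25],
    [0,0.1,0.25],
    [0,0.2,0.1],
    [0,0,0],
  ],
  spin=[0,0,0,0,0,0,0,0],
)

```text
time: 25.32
tool_pos: [606.8, 93.7, 244.6]
tcp_rot: [179.6, -0.0, 94.9]
ft_force: [-0.3, -0.5, -0.9]
finger_gap: 76.8
grip_force: 0.0
```

```bash
python3 - <<'E'
from h import *
snap("wrist","w11"); snap("scene","s7"); s=r.sense(); print(s['time'],s['tool_pos'],s['ft_force'])
im=cv2.imread("pics/w11.png"); g=cv2.cvtColor(im,cv2.COLOR_BGR2GRAY)
u,v=proj("w11",[605,30,63]); print(u,v)
# flatness of roll: top ring ellipse predicted from pose vs. image
m=np.zeros_like(g); 
pts=np.array([proj("w11",[605+32*np.cos(a),30.7+32*np.sin(a),63]) for a in np.linspace(0,6.28,72)])
print("pred box",pts.min(0),pts.max(0))
c8=cv2.Canny(g,60,150)
ys,xs=np.nonzero(c8)
d=np.array([atz("w11",x,y,63)[:2] for x,y in zip(xs,ys) if abs(x-u)<90 and abs(y-v)<90])
best=max(((np.sum(abs(np.hypot(d[:,0]-x,d[:,1]-y)-32)<1),x,y) for x in np.arange(585,626,1.) for y in np.arange(10,51,1.)));print("circle z63",best)
for z in (58,68,73):
  d=np.array([atz("w11",x,y,z)[:2] for x,y in zip(xs,ys) if abs(x-u)<90 and abs(y-v)<90])
  print(z,max(((np.sum(abs(np.hypot(d[:,0]-x,d[:,1]-y)-32)<1),x,y) for x in np.arange(585,626,1.) for y in np.arange(10,51,1.))))
# bin edges
for vv in range(int(v)-40,int(v)+41,20):
    row=im[vv,:,2].astype(int); j=np.where(np.abs(np.diff(row))>25)[0]; j=j[(j>u-180)&(j<u+200)]
    print(vv,j.tolist(),atz("w11",j.min()+1,vv,69).round(1)[:2],atz("w11",j.max()+1,vv,95).round(1)[:2])
# other objects between s2/s7 unchanged?
a=cv2.imread("pics/scene.png").astype(int);b=cv2.imread("pics/s7.png").astype(int);df=(np.abs(a-b).max(2)>40).astype(np.uint8)
n,l,st,ce=cv2.connectedComponentsWithStats(df)
print([st[i].tolist() for i in range(1,n) if st[i][4]>25])
E
```

```text
25.425 [605.41729329  91.31342337 240.65449475] [ 0.98917913  0.06055782 -0.9895604 ]
309.74803447290964 275.5177688229477
pred box [273.25813156 240.37166873] [346.29413543 307.23930529]
circle z63 (np.int64(79), np.float64(605.0), np.float64(30.0))
58 (np.int64(76), np.float64(606.0), np.float64(27.0))
68 (np.int64(78), np.float64(605.0), np.float64(32.0))
73 (np.int64(78), np.float64(605.0), np.float64(35.0))
235 [197, 198, 199, 207, 208, 242, 288, 332, 381, 400, 401, 431, 432] [509.7  61.8] [695.7  85.9]
255 [199, 200, 201, 209, 210, 243, 380, 381, 399, 400, 429, 430] [511.1  44.1] [697.   69.6]
275 [201, 202, 203, 210, 211, 244, 295, 300, 303, 304, 309, 315, 316, 317, 319, 320, 321, 324, 378, 379, 380, 397, 398, 427, 428] [512.6  25.7] [698.4  52.6]
295 [145, 146, 203, 204, 212, 213, 245, 246, 338, 339, 343, 377, 378, 379, 396, 397, 425, 426] [463.8   2.5] [699.9  35. ]
315 [141, 142, 192, 193, 206, 207, 208, 213, 214, 238, 239, 268, 301, 302, 315, 321, 323, 379, 380, 394, 395, 422, 423, 429, 430, 443, 444] [459.2 -17.7] [717.8  18.2]
[[260, 0, 165, 190, 13472], [411, 0, 76, 119, 3974], [229, 5, 25, 33, 311], [262, 30, 11, 21, 120], [229, 35, 32, 23, 516], [315, 55, 29, 27, 35], [220, 57, 53, 33, 498], [218, 76, 11, 4, 26], [207, 81, 50, 50, 1220], [215, 165, 7, 12, 45], [231, 191, 25, 15, 129], [359, 191, 22, 5, 50], [377, 216, 10, 10, 43], [398, 246, 33, 34, 596], [180, 255, 89, 77, 3334], [287, 261, 94, 92, 4936], [390, 276, 16, 11, 49], [206, 311, 44, 24, 92], [138, 316, 11, 27, 165], [251, 323, 15, 14, 98], [224, 324, 23, 11, 36], [200, 331, 82, 53, 1126], [214, 335, 23, 19, 261], [139, 353, 22, 29, 396]]
```

```bash
python3 - <<'E'
from h import *
for f in("scene","s7"):
    h=cv2.cvtColor(cv2.imread("pics/%s.png"%f),cv2.COLOR_BGR2HSV)[300:390,110:170]
    m=((h[...,0]<18)&(h[...,1]>140)&(h[...,2]>60)).astype(np.uint8)
    n,l,st,ce=cv2.connectedComponentsWithStats(m); print([(st[i].tolist(),ce[i].round(1).tolist()) for i in range(1,n) if st[i][4]>40])
r.hand_in()
E
```

```text
[([12, 14, 21, 20, 317], [22.1, 24.1]), ([21, 35, 18, 12, 51], [31.1, 42.8]), ([22, 53, 29, 31, 500], [33.5, 68.9])]
[([12, 14, 21, 20, 319], [22.0, 24.2]), ([21, 36, 18, 11, 52], [30.9, 43.1]), ([21, 53, 30, 32, 698], [35.2, 68.6])]
the job is handed in; nothing more can be done
```

The job is handed in: the bin sits flat on the mat and the tape roll stands upright in it, both set down gently and released at about 25 s. The bottle and suction cup did not move; the phone and screwdriver were not checked individually. The bin's nib caught on the ledge once during the lift (about 44 N at the wrist) and came free with a small shift.

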